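# Stand the cinnamon jar in the caddy and unscrew its lid

### The arm

A 6-joint arm with a two-finger parallel gripper is mounted at the origin on the work surface. World frame = base frame: x ahead of the robot, y to its left, z up, the work surface at z = 0. Lengths are in m, angles in rad, forces in N, time in s.
With the tool pointing down it reaches from about 0.375 to 0.9 m from the base axis. Payload 3.1 kg.
Tool frame: the origin (TCP) lies on the centre line of the jaws, within the pads' length; the fingertips stand robot.finger_overhang ahead of it and the grasp point (between the pads) lies 2 mm behind it (robot.finger_overhang is the distance from the TCP to the fingertips, in m); z points along the fingers, y is the direction in which the jaws open and shut (so a half turn about z gives the same grasp; the last joint's range is limited). The gripper opens to 87 mm and grips with 3 to 60 N. Pads are 19 mm wide; open, the fingers measure 117 mm over their backs; the gripper's body (75 mm by 190 mm) begins 51 mm behind the grasp point.
Start: joints at [-1.304, 0.527, 1.433, -0, 1.181, -0.178], TCP at [0.27, -0.564, 0.24] pointing down, gripper open.
Joint ranges: [-3.08, 3.08], [-0.75, 2.2], [0.22, 2.44], [-1.43, 4.57], [0, 2.65], [-2.85, 2.85]. Speed limits (rad/s): [2.79, 2.79, 3.14, 3.14, 3.14, 3.14].

### API

Orientations are given as a unit quaternion [x, y, z, w].
In Python, from rig import robot gives the robot as it stands. The module is installed in compiled form; this text tells all that it offers.
- The arm moves only by the tool step_arm, never from a script. Its arguments are lists of equal length, an entry for each row: "slide": the shift along the tool's x, y, z in mm, a list of three; "twist": the turn about the tool's z in degrees. A call has 1 to 20 rows; each row shifts and turns the commanded pose from where the row before left it, along the tool's axes as they then stand; what a row does not reach is not made up. A row lasts 1/12 s, in which the tool goes at most 41.7 mm and 7.16 degrees, less where a joint would pass 70% of its speed; a pose out of reach is approached as far as the arm can. A call is refused whole if a number of a shift passes 41.7 or a number of a turn 7.16, either way. A call with a gripper value outside its range is refused whole. "jaw" is the finger opening in mm, from 0 to 87, set as the call begins (left out, the last holds). The fingers move at their own pace and stop on an object; "force" is the grip in N (left out, the last holds). Time passes only in rows, so rows that do not move let the fingers close. It gives the time, the measured TCP pose, the force and the opening at its end, in the units of the state.
- robot.get_obs(): the state, without advancing time (a new reading comes with each control period).
- robot.camera(name): name is "scene" or "top" or "wrist"; returns a dict with "color" (384x512x3 uint8, blue, green, red), "depth" (384x512 float32, m along the optical axis (not along the pixel's ray), 0 where there is no reading), "camera_matrix" (3x3 intrinsics, pixels), "k1" (the pictures are not rectified: a ray, as slopes to the right and down, at radius r is drawn at 1 + k1 r^2 times it, then the intrinsics apply), "origin" and "orientation" of the camera in the world. Camera axes: x right, y down, z forward; pixel columns grow to the right and rows downward; lengths in m; the calibration is good to about 2 mm. A picture is of the moment at which its call begins.
- robot.hand_in(): hands the job in, once; it reports no verdict.
The state is a dict: "time": time; "q": joint angles; "joint_velocities": joint speeds; "joint_torque": joint torques, N m; "position": TCP position; "tool_rot": TCP orientation; "ft_force": force on the tool from outside, world axes, zero at the start; "moment": the same for the moment, N m; "grip_width": finger opening in m.
Only numpy, scipy, OpenCV 4.12 (cv2) and the standard library are available. Lean on these libraries where they do the work, as an engineer would, in place of code of your own. Each camera call takes 0.05 s, during which the arm holds its last target.

### The job

Stand the closed jar of cinnamon sticks in the empty square well of the steel caddy, which will keep it from turning; then unscrew its tight red lid anticlockwise, turning only until the threads let go, and lift it straight up. Finish while still holding the lid level just above the open mouth of the jar, clear of it by about two centimetres, with the jar left standing fully home in the well. Leave the sugar jar, the milk pitcher and the tamper where they are.

Things in the scene. Friction and masses are not known exactly. Their poses are not given: they have to be found in the camera images.
- jar: Clear glass jar of cinnamon sticks, loose, about 0.3 to 0.45 kg, standing closed on the counter. Its body is a 62 x 62 mm square, 76 mm high with upright flat sides; above it a shoulder narrows to a round neck at 84 mm, whose rim is at 105 mm. Origin at the centre of its underside, z up along its axis, x and y square to the flat sides.
- jar_lid: Red ribbed plastic screw lid on the jar, loose, 57 g, 59 mm across, 22 mm high; can be gripped by its sides. Origin at the centre of its lower edge, z up along its axis. Screwed on, its lower edge is 88 mm and its flat top 110 mm above the jar's underside. Fingertips beside it must stay above the jar's shoulder (84 mm at the neck). A white springy liner inside keeps it tight.
- lid_mark (a point): Point at the edge of the lid's flat top, 29 mm from its axis along its own x, by a small white dot. The lid's angle = its yaw less the jar's yaw, anticlockwise from above positive: 0.05 to 0.45 rad at the start, never below 0; the threads have let go from 1.4 rad (after 0.95 to 1.35 rad of turning); from about 2.8 rad the lugs strike the next threads.
- jar_rim (a point): Centre of the jar's round mouth, 105 mm above its underside. Below it two thread ramps hold two lugs of the lid. It takes about 0.2 to 0.45 N m to start the lid turning, more than a jar standing free can resist, then ever less; it rises at most 2 mm in turning. Once the threads have let go it lifts straight off; its lower edge clears the rim when it is 17 mm up.
- caddy: Low steel condiment caddy, fixed to the counter, 100 mm along its own x, 230 mm along its own y and 45 mm high, with two square wells side by side along y. Origin at the centre of its underside, z up. The well at its own y = +55 mm is empty; the one at y = -55 mm holds the open sugar jar.
- caddy_well (a point): Centre of the floor of the caddy's empty well, 8 mm above the counter; axes as the caddy's. The well is 66 x 66 mm, square to the caddy, 37 mm deep, its top 5 mm flared at 45 degrees to 76 mm. The square jar goes in any of four ways round.
- sugar_jar: The same glass jar, open, 105 mm high, full of sugar cubes, 0.42 kg, loose in the caddy's other well. Bystander. Origin at the centre of its underside.
- milk_pitcher: Steel milk pitcher, 88 mm across, 108 mm high, with a handle reaching 72 mm along its own y, 0.32 kg, loose on the counter. Bystander. Origin at the centre of its underside.
- tamper: Coffee tamper standing upright, dark wood, 58 mm across, 86 mm high, 0.4 kg, loose on the counter. Bystander. Origin at the centre of its underside.
Things that resemble listed ones, but are neither listed nor needed, are in the scene too. There is more than one size of the jar_lid; the one meant has the size given above.

How it is judged:
On the way, in this order (a step that is already met when the one before it is completed fails the run):
1. the jar stands fully home in the empty well, its lid still screwed on (x of jar in the frame of caddy_well between -0.004 and 0.004 m and y of jar in the frame of caddy_well between -0.004 and 0.004 m and z of jar in the frame of caddy_well below 0.0035 m and angle between jar's own z axis and vertical below 0.06 rad and x of lid_mark in the frame of jar above 0.0202 m and z of jar_lid in the frame of jar below 0.0905 m), for 0.2 s.
2. with the jar standing in the well, the lid is turned anticlockwise until the threads let go (x of jar in the frame of caddy_well between -0.004 and 0.004 m and y of jar in the frame of caddy_well between -0.004 and 0.004 m and z of jar in the frame of caddy_well below 0.0035 m and angle between jar's own z axis and vertical below 0.06 rad and x of lid_mark in the frame of jar below 0.0091 m), for 0.05 s.
At the end, for the whole second after the job is handed in: Jar at rest in the well (4 mm across, 3.5 mm in height, 0.06 rad); lid held still by the fingers, touching nothing else, level to 0.15 rad, axis within 20 mm of the jar's, lower edge 5 to 45 mm above the rim; bystanders within 25 mm of where they stood (x of jar in the frame of caddy_well between -0.004 and 0.004 m and y of jar in the frame of caddy_well between -0.004 and 0.004 m and z of jar in the frame of caddy_well below 0.0035 m and angle between jar's own z axis and vertical below 0.06 rad and linear speed of each of jar, jar_lid below 0.02 m/s and z of jar_lid in the frame of jar between 0.11 and 0.15 m and horizontal distance between jar_lid and jar below 0.02 m and angle between jar_lid's own z axis and vertical below 0.15 rad and contact force between jar_lid and the fingers above 1 N and contact force between jar_lid and jar below 0.1 N and contact force between jar_lid and caddy below 0.1 N and distance of each of sugar_jar, milk_pitcher, tamper from where it was at the start of the episode below 0.025 m); the arm keeps its last pose, push and grip.
It fails at once if the lid, still on the neck, is turned on far past the point where its threads let go (2.5 rad from fully tight) (z of jar_lid in the frame of jar below 0.1 m and x of lid_mark in the frame of jar below -0.0232 m).
It fails at once if the jar is tipped by more than 0.4 rad (angle between jar's own z axis and vertical above 0.4 rad).
It fails at once if the open sugar jar is moved by more than 25 mm (distance of sugar_jar from where it was at the start of the episode above 0.025 m).
It fails at once if the milk pitcher is moved by more than 25 mm (distance of milk_pitcher from where it was at the start of the episode above 0.025 m).
It fails at once if the tamper is moved by more than 25 mm (distance of tamper from where it was at the start of the episode above 0.025 m).
It also fails if it takes over 48 s, if anything falls off the work surface, if the arm or the gripper's body presses on something with over 40 N, if the wrist force passes 120 N, or if a joint passes its speed limit or range.

## Working session

There is one attempt and no reset: what is moved stays moved. The work goes in short steps, Python scripts to look and compute and a tool call to move; the robot and the scene stay as the last step left them, time stands still between calls to the robot, and variables do not carry over. Pictures are saved under pics/ and viewed, and the job is handed in when it is done.

Besides the shell and the picture viewer there is one more tool, called by a JSON object that holds its "method" and its "body", one argument or row to a line. step_arm: Moves the arm, as the interface text tells. Its arguments: {"type":"object","properties":{"slide":{"type":"array","items":{"type":"array","items":{"type":"number"}}},"twist":{"type":"array","items":{"type":"number"}},"jaw":{"type":"number"},"force":{"type":"number"}},"required":["slide","twist"]}

```bash
mkdir -p pics; python3 - <<'E'
from rig import robot
import cv2,numpy as np
o=robot.get_obs(); print({k:np.round(v,4) for k,v in o.items()}, robot.finger_overhang)
for n in ["scene","top","wrist"]:
    c=robot.camera(n); cv2.imwrite(f"pics/{n}0.png",c["color"]); print(n,c["camera_matrix"],c["k1"],c["origin"],c["orientation"])
    np.savez(f"{n}0.npz",**c)
E
```

```text
{'time': np.float64(0.0), 'q': array([-1.3035,  0.5285,  1.4339,  0.    ,  1.1814, -0.1785]), 'joint_velocities': array([-0.0004,  0.0001, -0.001 , -0.001 ,  0.0011,  0.0003]), 'joint_torque': array([ 6.00000e-04, -4.40040e+01, -1.76592e+01,  6.33000e-02,
        5.82000e-02, -2.00000e-04]), 'position': array([ 0.2693, -0.5632,  0.2386]), 'tool_rot': array([ 0.9753,  0.221 , -0.    , -0.0011]), 'ft_force': array([-0.208 , -0.0094,  0.0312]), 'moment': array([ 0.004 , -0.0027,  0.0138]), 'grip_width': np.float64(0.087)} 0.017
scene [[351.87153559   0.         255.51203411]
 [  0.         351.87153559 185.80268123]
 [  0.           0.           1.        ]] -0.10508594504571998 [1.15577827 0.67467245 0.93036608] [ 0.31929892  0.86380238 -0.36396687 -0.13936201]
top [[351.08564713   0.         249.21696079]
 [  0.         351.08564713 196.02211701]
 [  0.           0.           1.        ]] 0.017657278317979325 [0.41458794 0.00368217 1.11432047] [ 0.70663833 -0.70325438  0.04793634 -0.06162506]
wrist [[269.00169242   0.         253.70149858]
 [  0.         269.00169242 190.35856585]
 [  0.           0.           1.        ]] 0.011558870474684603 [ 0.33355177 -0.53167367  0.38416245] [ 0.83862709 -0.52861451 -0.07117912  0.11047547]
```

View pics/scene0.png

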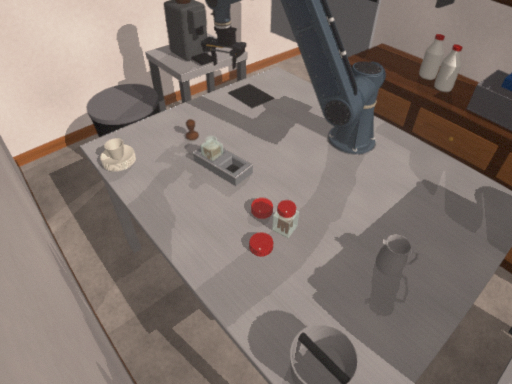

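View pics/top0.png

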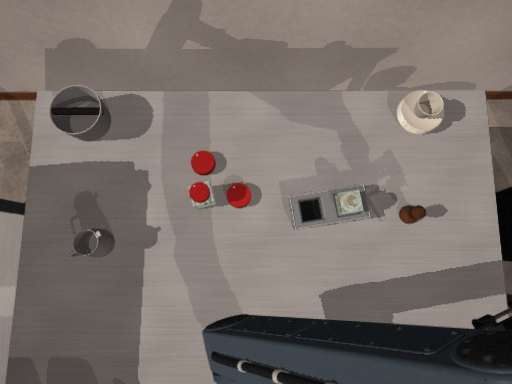

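View pics/wrist0.png

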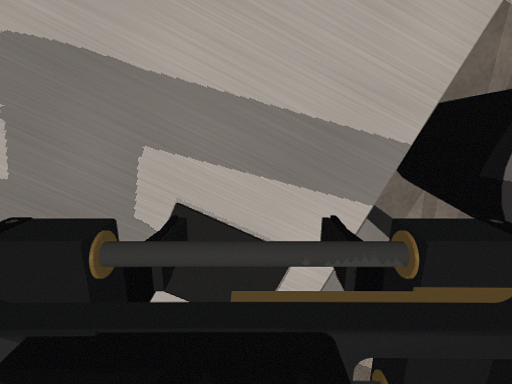

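```bash
cat > h.py <<'E'
import numpy as np,cv2
from scipy.spatial.transform import Rotation as R
def und(c,uv):
    K=c["camera_matrix"];k=float(c["k1"])
    d=(np.atleast_2d(uv).astype(float)-[K[0,2],K[1,2]])/K[0,0]
    s=d.copy()
    for _ in range(20): s=d/(1+k*(s**2).sum(1,keepdims=True))
    return s
def ray(c,uv,z):
    s=und(c,uv); D=R.from_quat(c["orientation"]).apply(np.c_[s,np.ones(len(s))])
    o=np.array(c["origin"]); t=(z-o[2])/D[:,2]
    return o+t[:,None]*D
def proj(c,P):
    p=R.from_quat(c["orientation"]).inv().apply(np.atleast_2d(P)-c["origin"]); s=p[:,:2]/p[:,2:]
    s=s*(1+float(c["k1"])*(s**2).sum(1,keepdims=True)); K=c["camera_matrix"]
    return s*K[0,0]+[K[0,2],K[1,2]]
def lidfit(c,box,z):
    im=c["color"].astype(int); m=((im[...,2]>110)&(im[...,1]<70)&(im[...,0]<80)).astype(np.uint8)
    x0,y0,x1,y1=box; mm=np.zeros_like(m); mm[y0:y1,x0:x1]=m[y0:y1,x0:x1]
    cs,_=cv2.findContours(mm,cv2.RETR_EXTERNAL,cv2.CHAIN_APPROX_NONE)
    out=[]
    for k in cs:
        if cv2.contourArea(k)>50: 
            P=ray(c,k[:,0,:],z)[:,:2]; out.append((cv2.minEnclosingCircle(P.astype(np.float32)),cv2.boundingRect(k)))
    return out
E
python3 - <<'E'
from h import *
c=dict(np.load("top0.npz"))
for r in lidfit(c,(180,140,260,220),0.108): print(r)
for n,(x0,y0,x1,y1) in {"jar":(170,130,270,230),"cad":(280,170,380,240)}.items():
    cv2.imwrite(f"pics/t_{n}.png",cv2.resize(c["color"][y0:y1,x0:x1],None,fx=6,fy=6,interpolation=cv2.INTER_CUBIC))
s=dict(np.load("scene0.npz"))
cv2.imwrite("pics/s_j.png",cv2.resize(s["color"][190:260,230:310],None,fx=8,fy=8,interpolation=cv2.INTER_CUBIC))
print(ray(c,[[312,210]],0.045),ray(c,[[350,203]],.045),ray(c,[[412,213]],.08))
E
```

```text
(((0.5751540660858154, 0.05509183183312416), 0.0361943319439888), (227, 183, 24, 25))
(((0.5840077996253967, 0.17077913880348206), 0.029211532324552536), (189, 182, 20, 20))
(((0.6726105809211731, 0.16236987709999084), 0.03621818870306015), (191, 151, 24, 23))
[[ 0.53920926 -0.16694751  0.045     ]] [[ 0.56121356 -0.28286573  0.045     ]] [[ 0.52762603 -0.45196939  0.08      ]]
```

View pics/t_jar.png

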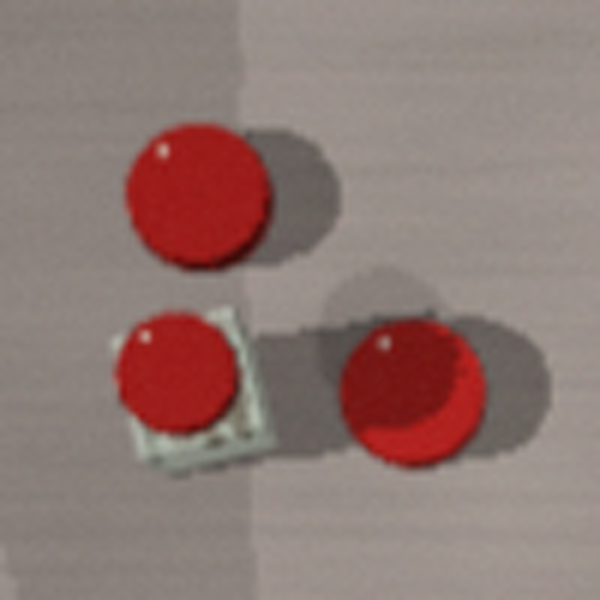

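View pics/t_cad.png

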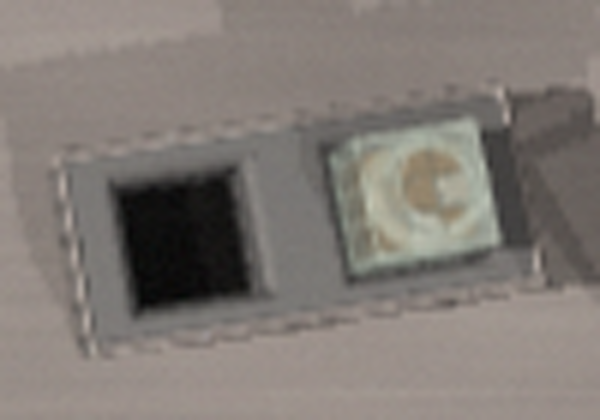

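View pics/s_j.png

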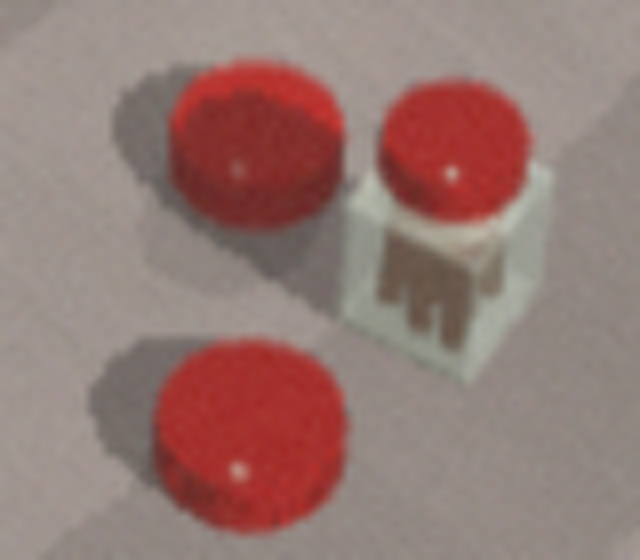

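```bash
python3 - <<'E'
from h import *
w=dict(np.load("wrist0.npz"));t=dict(np.load("top0.npz"));s=dict(np.load("scene0.npz"))
p=np.array([.2693,-.5632,.2386]);T=R.from_quat([.9753,.221,0,-.0011])
print("cam in tool",T.inv().apply(w["origin"]-p),(T.inv()*R.from_quat(w["orientation"])).as_matrix().round(3))
print("tool axes",T.as_matrix().round(3))
print("dot",ray(t,[[170+145/6,130+336/6]],.11),ray(s,[[230+451/8,190+174/8]],.11))
print("other lids",ray(t,[[203,162],[238.5,195.5]],.022))
# jar base pts
print("jar bottom edge",ray(t,[[170+145/6,130+466/6],[170+270/6,130+441/6]],.076), ray(s,[[230+470/8,190+378/8],[230+345/8,190+320/8],[230+548/8,190+300/8]],0))
print("caddy", ray(t,np.array([[65,160],[500,92],[95,352],[545,280]])/6+[280,170],.045))
E
```

```text
cam in tool [ 0.07163636 -0.0010628  -0.14552569] [[-0.    -0.965 -0.261]
 [ 1.     0.    -0.   ]
 [ 0.    -0.261  0.965]]
tool axes [[ 0.902  0.431 -0.   ]
 [ 0.431 -0.902  0.002]
 [ 0.    -0.002 -1.   ]]
dot [[0.60064432 0.18444398 0.11      ]] [[0.60067975 0.18889587 0.11      ]]
other lids [[0.69521749 0.1742691  0.022     ]
 [0.58690359 0.05923204 0.022     ]]
jar bottom edge [[0.54116978 0.18855167 0.076     ]
 [0.55394603 0.12651108 0.076     ]] [[0.59930815 0.20990408 0.        ]
 [0.61786984 0.15370833 0.        ]
 [0.54490708 0.20189303 0.        ]]
caddy [[ 0.58017198 -0.10301809  0.045     ]
 [ 0.61616166 -0.3255665   0.045     ]
 [ 0.48210288 -0.11693232  0.045     ]
 [ 0.5196865  -0.3438392   0.045     ]]
```

{"method": "step_arm", "body": {
  "slide": [
    [30,-20,-5],
    [30,-20,-5],
    [30,-20,-5],
    [30,-20,-5],
    [30,-20,-5],
    [30,-20,-5],
    [30,-20,-5],
    [30,-20,-5],
    [30,-20,-5],
    [30,-20,-5],
    [30,-20,-5],
    [30,-20,-5],
    [0,0,0],
    [0,0,0]
  ],
  "twist": [0,0,0,0,0,0,0,0,0,0,0,0,0,0]
}}

```text
time: 1.32
position: [0.4914, -0.1904, 0.2996]
tool_rot: [0.975, 0.223, -0.0, 0.0]
ft_force: [-0.6, -0.3, -0.3]
grip_width: 0.0869
```

```bash
python3 - <<'E'
from rig import robot
from h import *
c=robot.camera("wrist"); cv2.imwrite("pics/w1.png",c["color"]); np.savez("w1.npz",**c); print(robot.get_obs()["position"],robot.get_obs()["q"])
E
```

```text
[ 0.49079421 -0.19166369  0.29937536] [-5.84145932e-01  3.25221728e-01  1.60180558e+00 -7.98772330e-04
  1.21484693e+00  5.39110574e-01]
```

View pics/w1.png

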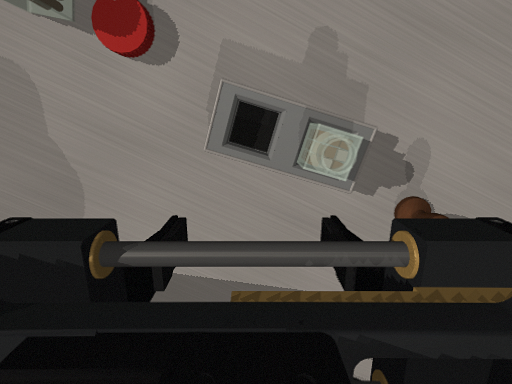

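```bash
python3 - <<'E'
from h import *
c=dict(np.load("w1.npz")); cv2.imwrite("pics/w1z.png",cv2.resize(c["color"][70:200,195:395],None,fx=4,fy=4,interpolation=cv2.INTER_CUBIC))
E
```

```text
(no output)
```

View pics/w1z.png

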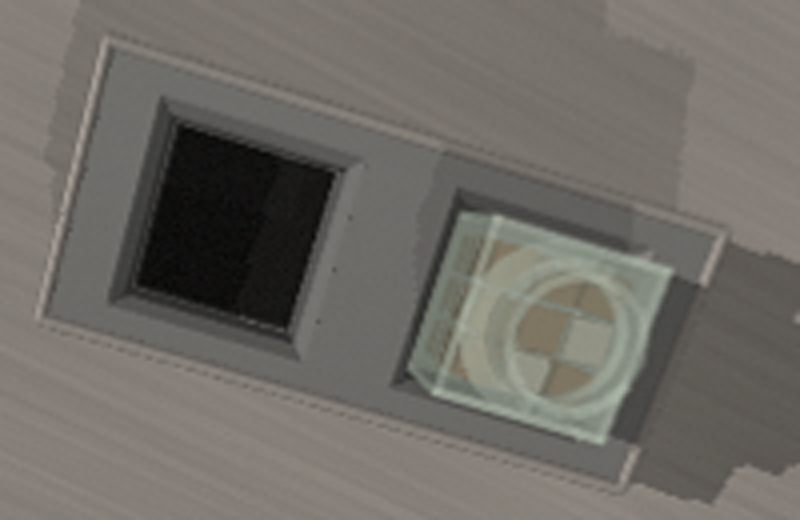

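{"method": "step_arm", "body": {
  "slide": [
    [15,-25,0],
    [15,-25,0],
    [15,-25,0],
    [15,-25,0],
    [15,-25,0],
    [15,-25,0],
    [15,-25,0],
    [15,-25,0],
    [15,-25,0],
    [15,-25,0],
    [15,-25,0],
    [15,-25,0],
    [15,-25,0],
    [0,0,0],
    [0,0,0]
  ],
  "twist": [0,0,0,0,0,0,0,0,0,0,0,0,0,0,0]
}}

```text
time: 2.62
position: [0.5268, 0.1846, 0.2989]
tool_rot: [0.975, 0.221, -0.001, 0.0]
ft_force: [0.3, -0.6, -0.2]
grip_width: 0.0867
```

```bash
python3 - <<'E'
from rig import robot
from h import *
c=robot.camera("wrist"); cv2.imwrite("pics/w2.png",c["color"]); np.savez("w2.npz",**c); print(robot.get_obs()["position"],robot.get_obs()["q"])
E
```

```text
[0.52671681 0.18383989 0.29895209] [ 1.36025951e-01  3.71480138e-01  1.52874191e+00 -1.04255679e-03
  1.24270903e+00  1.26214076e+00]
```

View pics/w2.png

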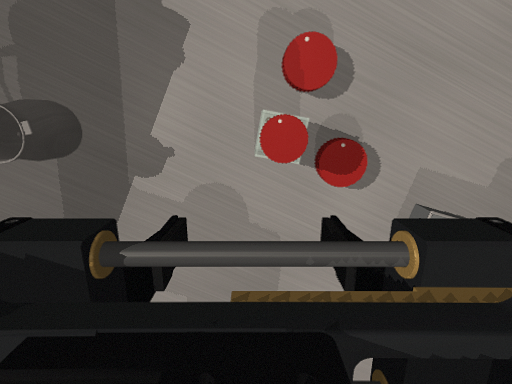

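```bash
python3 - <<'E'
from h import *
c=dict(np.load("w2.npz")); cv2.imwrite("pics/w2z.png",cv2.resize(c["color"][95:185,240:340],None,fx=6,fy=6,interpolation=cv2.INTER_CUBIC))
w=dict(np.load("w1.npz"))
q=lambda a:np.array(a)/4+[195-.375,70-.375]
f=ray(w,q([[165,98],[360,163],[300,357],[112,303]]),.045)
o=ray(w,q([[105,38],[727,230],[620,490],[40,320]]),.045)
for P in(f,o):
    print(P.round(4)[:,:2],P.mean(0).round(4))
    a=P[1]-P[0];b=P[2]-P[3]; e=P[0]-P[3]; g=P[1]-P[2]
    for v in(a,b): print(np.linalg.norm(v),np.degrees(np.arctan2(v[1],v[0]))+90)
    for v in(e,g): print(np.linalg.norm(v),np.degrees(np.arctan2(v[1],v[0])))
for r in lidfit(c,(255,100,312,170),0.108): print(r)
E
```

```text
[[ 0.573  -0.1219]
 [ 0.5834 -0.1935]
 [ 0.5121 -0.2054]
 [ 0.4998 -0.1341]] [ 0.5421 -0.1637  0.045 ]
0.07242728314336774 8.236312516431994
0.07237493811633335 9.764705237320427
0.07416859830625555 9.501152443255606
0.07223694590372662 9.473024196854311
[[ 0.5817 -0.095 ]
 [ 0.6202 -0.3236]
 [ 0.5197 -0.3395]
 [ 0.4826 -0.1127]] [ 0.551  -0.2177  0.045 ]
0.23182592245829323 9.5536004063284
0.22987959709912936 9.288781309544945
0.1007055143899628 10.106240952645015
0.10176801580002189 9.003283235963572
(((0.5839893221855164, 0.1725884974002838), 0.030020086094737053), (260, 114, 49, 49))
```

View pics/w2z.png

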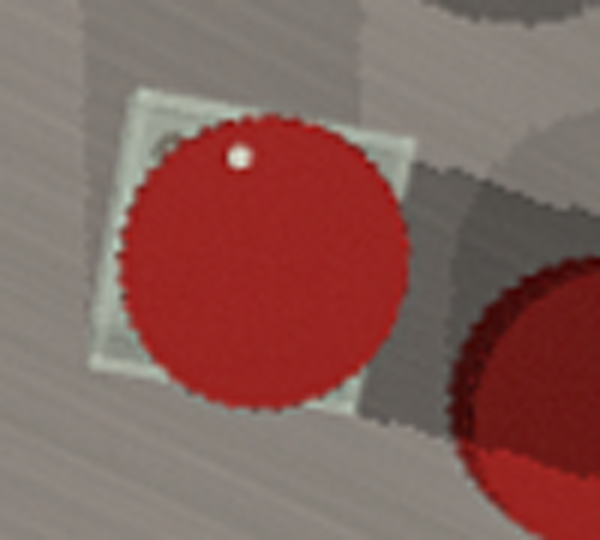

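```bash
python3 - <<'E'
from h import *
w=dict(np.load("w2.npz"))
q=lambda a:np.array(a)/6+[240-.42,95-.42]
P=ray(w,q([[138,90],[415,140],[355,412],[92,367]]),.076)
print(P.round(4)[:,:2],P.mean(0).round(4))
a=P[1]-P[0];b=P[2]-P[3]; e=P[0]-P[3]; g=P[1]-P[2]
for v in(a,b): print(np.linalg.norm(v),np.degrees(np.arctan2(v[1],v[0]))+90)
for v in(e,g): print(np.linalg.norm(v),np.degrees(np.arctan2(v[1],v[0])))
d=ray(w,q([[239,157]]),.11)[0]; l=np.array([.584,.1726]); v=d[:2]-l
L=ray(w,q([[265,262]]),.11)[0]; print(L,d,v,np.degrees(np.arctan2(v[1],v[0])),np.linalg.norm(v))
w1=dict(np.load("w1.npz"))
for n in("w1","w2"): pass
E
```

```text
[[0.6047 0.2104]
 [0.6215 0.1508]
 [0.5626 0.1343]
 [0.5458 0.1933]] [0.5837 0.1722 0.076 ]
0.061946802606520815 15.735356323468366
0.06139234464188032 15.830519046073292
0.06134751637823443 16.203077726945708
0.061243529232975304 15.685069776243711
[0.5845243  0.17294125 0.11      ] [0.60067704 0.1871232  0.11      ] [0.01667704 0.0145232 ] 41.050980288457126 0.022114407216348966
```

{"method": "step_arm", "body": {
  "slide": [
    [10,7,0],
    [10,7,0],
    [10,7,0],
    [10,7,0],
    [6.6,7.3,0],
    [0,0,25],
    [0,0,25],
    [0,0,25],
    [0,0,20],
    [0,0,15],
    [0,0,10],
    [0,0,0],
    [0,0,0]
  ],
  "twist": [0,0,0,0,0,0,0,0,0,0,0,0,0]
}}

```text
time: 3.75
position: [0.5841, 0.1724, 0.1794]
tool_rot: [0.975, 0.22, -0.0, 0.0]
ft_force: [-0.6, -0.7, 0.4]
grip_width: 0.0871
```

```bash
python3 - <<'E'
from rig import robot
from h import *
c=robot.camera("wrist"); cv2.imwrite("pics/w3.png",c["color"]); np.savez("w3.npz",**c); print(robot.get_obs()["position"],robot.get_obs()["q"])
E
```

```text
[0.58466096 0.17278119 0.1802805 ] [ 1.04298675e-01  5.76973152e-01  1.53029314e+00 -1.07364588e-04
  1.03305095e+00  1.23028867e+00]
```

View pics/w3.png

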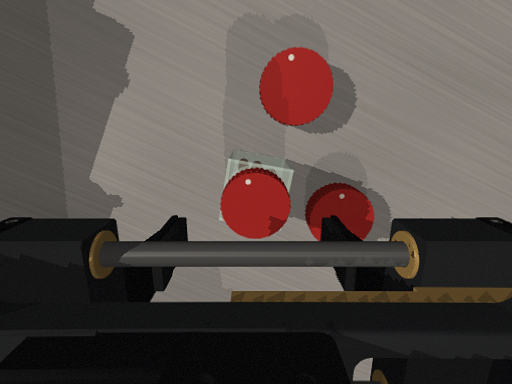

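{"method": "step_arm", "body": {
  "slide": [
    [0,0,20],
    [0,0,20],
    [0,0,15],
    [0,0,12],
    [0,0,7],
    [0,0,0],
    [0,0,0]
  ],
  "twist": [0,0,0,0,0,0,0]
}}

```text
time: 4.38
position: [0.5844, 0.1735, 0.1061]
tool_rot: [0.975, 0.221, 0.0, 0.0]
ft_force: [-0.5, 0.6, 0.1]
grip_width: 0.087
```

```bash
python3 - <<'E'
from rig import robot
from h import *
c=robot.camera("wrist"); cv2.imwrite("pics/w4.png",c["color"]); print(robot.get_obs()["position"],robot.get_obs()["ft_force"])
E
```

```text
[0.58475841 0.17355563 0.10650455] [ 1.3563012  -0.70466745 -0.33394519]
```

View pics/w4.png

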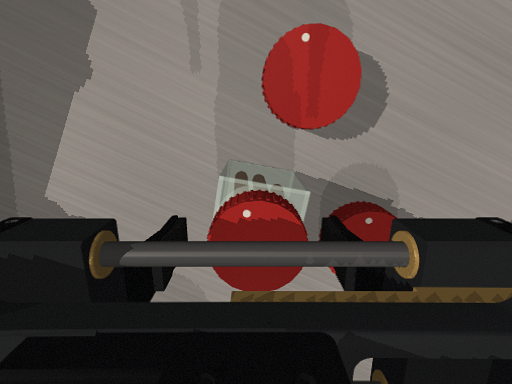

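{"method": "step_arm", "body": {
  "slide": [
    [0,1,0],
    [0,0,0],
    [0,0,0],
    [0,0,0],
    [0,0,0],
    [0,0,0],
    [0,0,0],
    [0,0,0]
  ],
  "twist": [0,0,0,0,0,0,0,0],
  "jaw": 50,
  "force": 50
}}

```text
time: 5.1
position: [0.5848, 0.1722, 0.1058]
tool_rot: [0.975, 0.221, 0.0, 0.0]
ft_force: [0.7, -3.0, 1.9]
grip_width: 0.0585
```

{"method": "step_arm", "body": {
  "slide": [
    [0,0,-8],
    [0,0,-15],
    [0,0,-20],
    [0,0,-20],
    [0,0,-20],
    [0,0,-17],
    [0,0,0],
    [0,0,0]
  ],
  "twist": [0,0,0,0,0,0,0,0]
}}

```text
time: 5.77
position: [0.5841, 0.1729, 0.2058]
tool_rot: [0.975, 0.221, 0.0, -0.0]
ft_force: [0.3, 0.2, -4.9]
grip_width: 0.0586
```

{"method": "step_arm", "body": {
  "slide": [
    [-5,8,0],
    [-10,16,0],
    [-14,21,0],
    [-14,22,0],
    [-14,22,0],
    [-14,22,0],
    [-14,22,0],
    [-14,22,0],
    [-14,22,0],
    [-14,22,0],
    [-14,22,0],
    [-14,22,0],
    [-14,20,0],
    [-12,14,0],
    [-7.4,8.4,0],
    [0,0,0],
    [0,0,0],
    [0,0,0]
  ],
  "twist": [0,0,0,0,0,0,0,0,0,0,0,0,0,0,0,3.2,3.2,0]
}}

```text
time: 7.27
position: [0.5361, -0.166, 0.2041]
tool_rot: [0.986, 0.165, -0.001, -0.001]
ft_force: [0.4, -0.4, -4.5]
grip_width: 0.0586
```

```bash
python3 - <<'E'
from rig import robot
from h import *
o=robot.get_obs();print(o["position"],o["ft_force"],o["moment"],o["grip_width"],o["q"],R.from_quat(o["tool_rot"]).as_matrix().round(4))
for n in("wrist","scene","top"):
    c=robot.camera(n); np.savez(f"{n}5.npz",**c)
    cv2.imwrite(f"pics/{n}5.png",c["color"])
    if n=="scene": cv2.imwrite("pics/scene5z.png",cv2.resize(c["color"][90:190,170:290],None,fx=6,fy=6,interpolation=cv2.INTER_CUBIC))
E
```

```text
[ 0.53607422 -0.16595556  0.20412502] [ 0.42186729 -0.42446361 -4.45892273] [-0.03320236  0.00926042  0.03602003] 0.05862376270183998 [-4.99501518e-01  4.88029552e-01  1.62898798e+00  3.79612424e-04
  1.02828984e+00  7.38776149e-01] [[ 0.9453  0.3262 -0.0031]
 [ 0.3262 -0.9453  0.0021]
 [-0.0023 -0.003  -1.    ]]
```

View pics/wrist5.png

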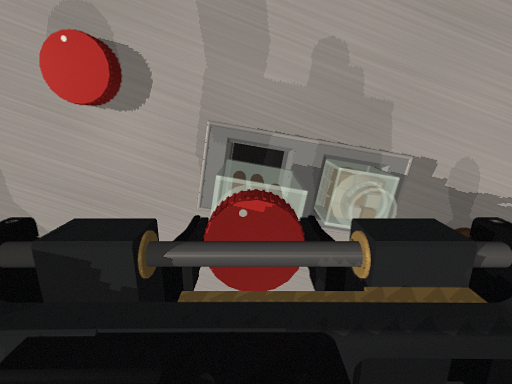

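View pics/scene5z.png

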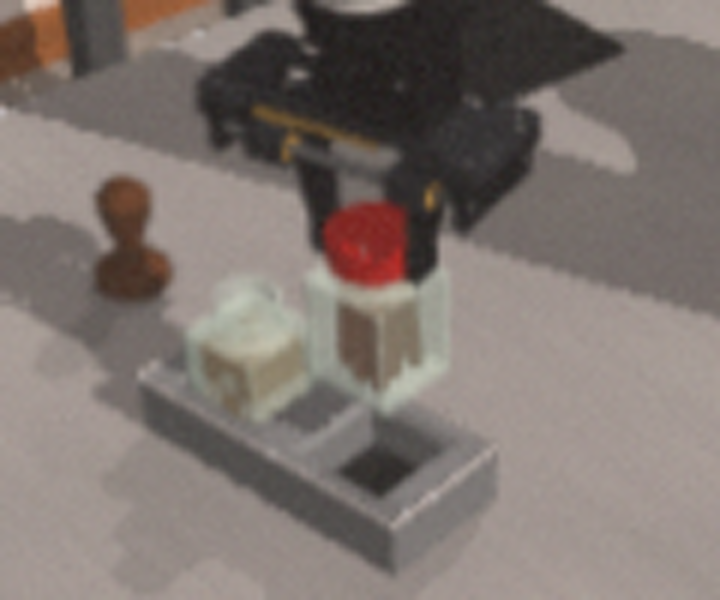

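```bash
python3 - <<'E'
from h import *
c=dict(np.load("wrist5.npz"))
cv2.imwrite("pics/w5z.png",cv2.resize(c["color"][110:240,180:420],None,fx=3.3,fy=3.3,interpolation=cv2.INTER_CUBIC))
E
```

```text
(no output)
```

View pics/w5z.png

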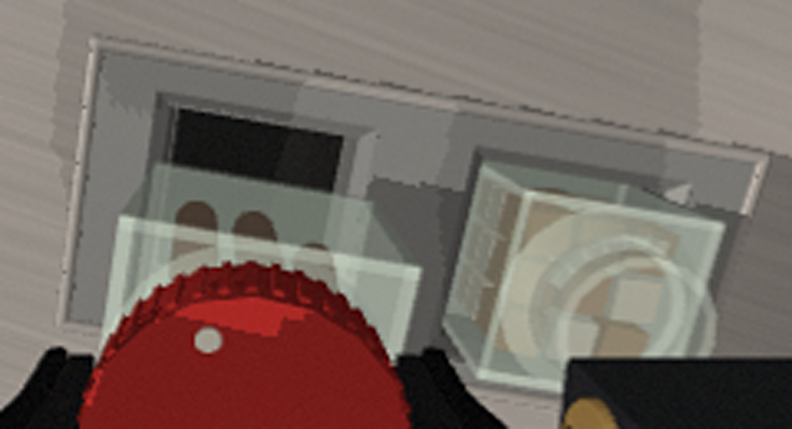

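```bash
python3 - <<'E'
from h import *
c=dict(np.load("wrist5.npz"))
q=lambda a:(np.array(a)+.5)/3.3-.5+[180,110]
def e(a,z,depth):
    P=ray(c,q(a),z)[:,:2]; v=P[1]-P[0]; n=np.array([v[1],-v[0]])/np.linalg.norm(v)
    if n[0]>0:n=-n
    print(P.round(4),np.linalg.norm(v).round(4),"yaw",np.degrees(np.arctan2(v[1],v[0]))+90,"ctr",P.mean(0)+n*depth)
e([[118,215],[420,267]],.174,.031)
e([[153,163],[370,200]],.0983,.031)
e([[160,95],[380,135]],.045,.038)
e([[95,40],[768,155]],.045,.05)
P=ray(c,q([[95,40],[62,322]]),.045);print(P)
E
```

```text
[[ 0.5601 -0.1293]
 [ 0.5699 -0.1909]] 0.0624 yaw 9.047073657367505 ctr [ 0.53439191 -0.16493713]
[[ 0.559  -0.1289]
 [ 0.5691 -0.191 ]] 0.063 yaw 9.299462595759309 ctr [ 0.53346574 -0.16492674]
[[ 0.5722 -0.1214]
 [ 0.5839 -0.1965]] 0.076 yaw 8.854279001865294 ctr [ 0.54054808 -0.16479655]
[[ 0.5823 -0.0956]
 [ 0.6206 -0.3241]] 0.2317 yaw 9.51721646686353 ctr [ 0.55217329 -0.21809146]
[[ 0.58233101 -0.09557495  0.045     ]
 [ 0.48357455 -0.11234599  0.045     ]]
```

{"method": "step_arm", "body": {
  "slide": [
    [4,1,0],
    [3.6,0.8,0],
    [0,0,12],
    [0,0,15],
    [0,0,12],
    [0,0,8],
    [0,0,5],
    [0,0,0],
    [0,0,0]
  ],
  "twist": [0,0,0,0,0,0,0,0,0]
}}

```text
time: 8.17
position: [0.5456, -0.1654, 0.1537]
tool_rot: [0.986, 0.166, 0.0, 0.0]
ft_force: [-0.3, -0.5, -4.5]
grip_width: 0.0587
```

{"method": "step_arm", "body": {
  "slide": [
    [0,0,3],
    [0,0,3],
    [0,0,2],
    [0,0,0]
  ],
  "twist": [0,0,0,0]
}}

```text
time: 8.5
position: [0.545, -0.1653, 0.1453]
tool_rot: [0.986, 0.166, -0.0, -0.0]
ft_force: [0.2, -0.9, -4.9]
grip_width: 0.0589
```

```bash
python3 - <<'E'
from rig import robot
from h import *
o=robot.get_obs();print(o["position"],o["ft_force"],o["moment"])
for n in("wrist","scene"):
    c=robot.camera(n); np.savez(f"{n}6.npz",**c)
    a=c["color"][110:240,180:420] if n=="wrist" else c["color"][110:190,180:280]
    f=3.3 if n=="wrist" else 7
    cv2.imwrite(f"pics/{n}6.png",cv2.resize(a,None,fx=f,fy=f,interpolation=cv2.INTER_CUBIC))
E
```

```text
[ 0.54498434 -0.16531351  0.14533259] [ 0.19142236 -0.85238311 -4.89821047] [0.04491557 0.03235416 0.02573349]
```

View pics/wrist6.png

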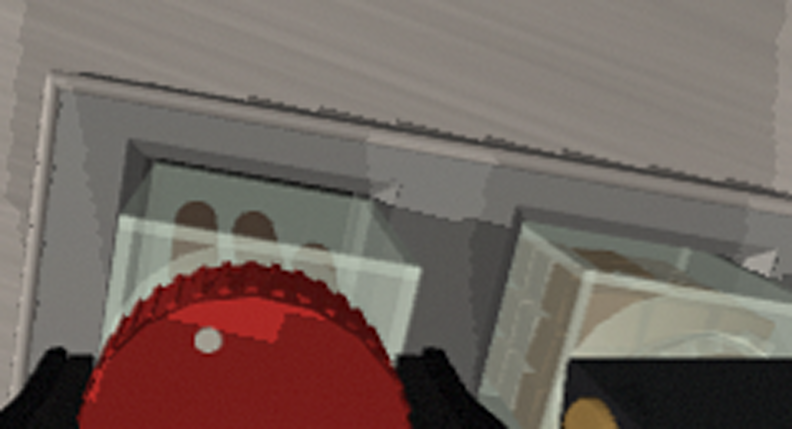

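View pics/scene6.png

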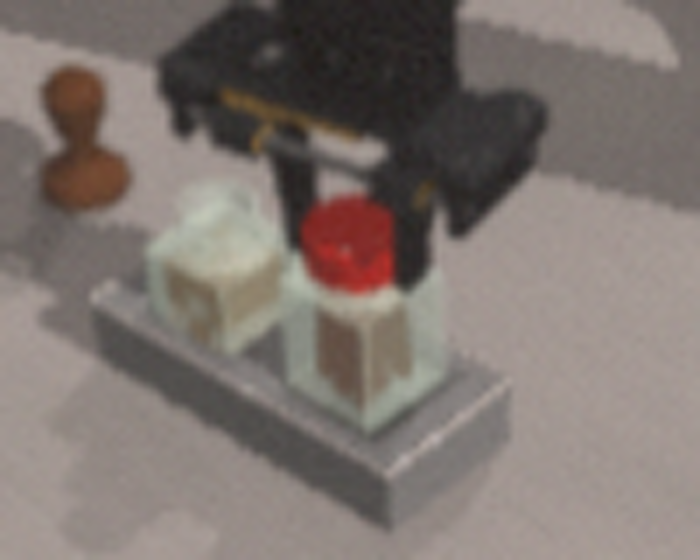

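{"method": "step_arm", "body": {
  "slide": [
    [0,0,3],
    [0,0,3],
    [0,0,3],
    [0,0,3],
    [0,0,0]
  ],
  "twist": [0,0,0,0,0]
}}

```text
time: 9.02
position: [0.5447, -0.1652, 0.1327]
tool_rot: [0.986, 0.166, -0.001, -0.001]
ft_force: [0.4, 1.3, -4.4]
grip_width: 0.0588
```

```bash
python3 - <<'E'
from rig import robot
o=robot.get_obs();print(o["position"],o["ft_force"],o["moment"])
E
```

```text
[ 0.54469556 -0.16517816  0.13268602] [ 0.35891904  1.28660318 -4.42926992] [ 0.03447074  0.03683844 -0.04028801]
```

No contact. Continue down (home near TCP z 0.114).

{"method": "step_arm", "body": {
  "slide": [
    [0,0,4],
    [0,0,4],
    [0,0,3],
    [0,0,3],
    [0,0,2],
    [0,0,0]
  ],
  "twist": [0,0,0,0,0,0]
}}

```text
time: 9.52
position: [0.5449, -0.1653, 0.1169]
tool_rot: [0.986, 0.166, -0.0, -0.0]
ft_force: [-0.2, -1.2, -5.0]
grip_width: 0.0586
```

{"method": "step_arm", "body": {
  "slide": [
    [0,0,1],
    [0,0,1],
    [0,0,0.5],
    [0,0,0]
  ],
  "twist": [0,0,0,0]
}}

```text
time: 9.85
position: [0.5452, -0.1654, 0.115]
tool_rot: [0.986, 0.166, -0.0, 0.0]
ft_force: [0.2, -0.2, -3.8]
grip_width: 0.0586
```

{"method": "step_arm", "body": {
  "slide": [
    [0,0,0.8],
    [0,0,0],
    [0,0,0]
  ],
  "twist": [0,0,0]
}}

```text
time: 10.1
position: [0.5452, -0.1654, 0.1143]
tool_rot: [0.986, 0.166, -0.0, 0.0]
ft_force: [0.1, 0.9, -4.7]
grip_width: 0.0587
```

{"method": "step_arm", "body": {
  "slide": [
    [0,0,0.8],
    [0,0,0],
    [0,0,0]
  ],
  "twist": [0,0,0]
}}

```text
time: 10.35
position: [0.5454, -0.1657, 0.1138]
tool_rot: [0.986, 0.166, 0.0, 0.0]
ft_force: [-1.4, 0.2, -1.4]
grip_width: 0.0589
```

{"method": "step_arm", "body": {
  "slide": [
    [0,0,0.6],
    [0,0,0.4],
    [0,0,0],
    [0,0,0]
  ],
  "twist": [0,0,0,0]
}}

```text
time: 10.68
position: [0.5454, -0.1657, 0.1135]
tool_rot: [0.986, 0.166, 0.0, 0.0]
ft_force: [-2.0, -0.5, 5.0]
grip_width: 0.0589
```

```bash
python3 - <<'E'
from rig import robot
from h import *
o=robot.get_obs();print(o["position"],o["ft_force"],o["moment"],o["q"])
for n in("wrist","scene"):
    c=robot.camera(n); np.savez(f"{n}7.npz",**c)
    a=c["color"][110:240,180:420] if n=="wrist" else c["color"][110:190,180:280]
    f=3.3 if n=="wrist" else 7
    cv2.imwrite(f"pics/{n}7.png",cv2.resize(a,None,fx=f,fy=f,interpolation=cv2.INTER_CUBIC))
E
```

```text
[ 0.54535528 -0.16571606  0.11345293] [-1.9800279  -0.48777969  5.03377296] [ 0.00687508  0.41562052 -0.0446992 ] [-4.90819379e-01  6.28531896e-01  1.68008122e+00 -4.70209060e-04
  8.31997491e-01  7.46061558e-01]
```

View pics/wrist7.png

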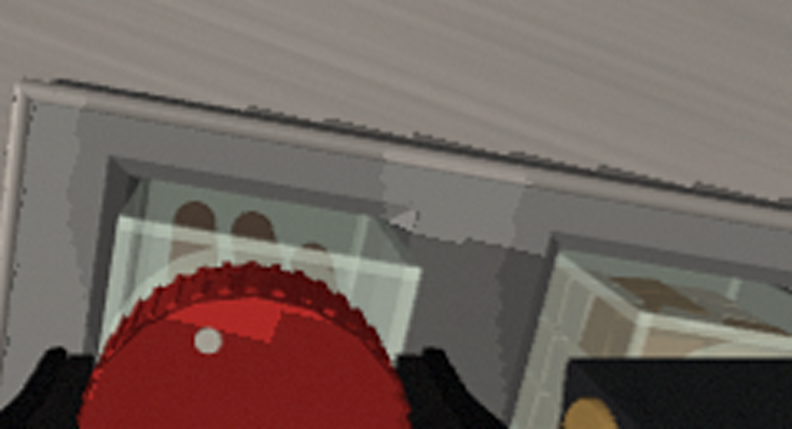

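View pics/scene7.png

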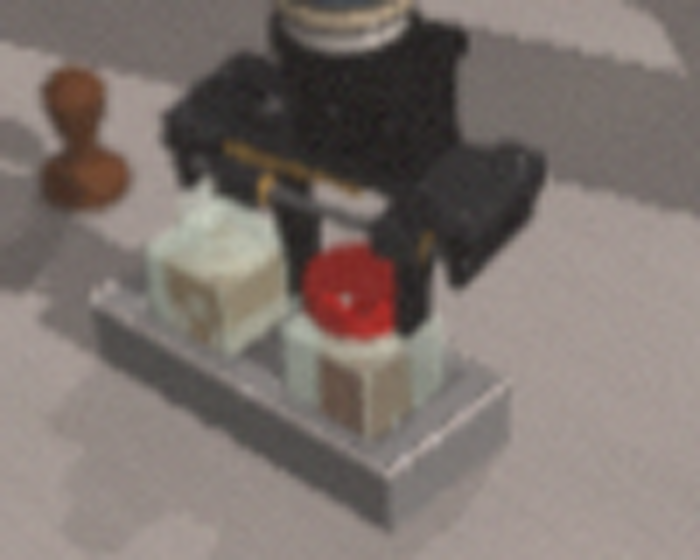

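{"method": "step_arm", "body": {
  "slide": [
    [0,0,0],
    [0,0,0],
    [0,0,0],
    [0,0,-0.1],
    [0,0,-0.1],
    [0,0,-0.1],
    [0,0,-0.1],
    [0,0,0],
    [0,0,0]
  ],
  "twist": [-3,-4,-4,-4,-5,-5,-5,0,0]
}}

```text
time: 11.53
position: [0.5464, -0.1656, 0.1139]
tool_rot: [0.91, 0.415, 0.001, 0.001]
ft_force: [1.2, 0.7, 5.3]
grip_width: 0.0586
```

```bash
python3 - <<'E'
from rig import robot
from h import *
o=robot.get_obs();print(o["position"],o["ft_force"],o["moment"],o["q"])
for n in("wrist","scene"):
    c=robot.camera(n); np.savez(f"{n}8.npz",**c)
    a=c["color"][90:290,130:370] if n=="wrist" else c["color"][110:190,180:280]
    f=3 if n=="wrist" else 7
    cv2.imwrite(f"pics/{n}8.png",cv2.resize(a,None,fx=f,fy=f,interpolation=cv2.INTER_CUBIC))
E
```

```text
[ 0.54640117 -0.165607    0.11387901] [1.23463981 0.67036809 5.28713626] [ 0.17412213 -0.07052054  0.04831164] [-4.90188967e-01  6.28177186e-01  1.67901936e+00  6.37513866e-04
  8.31274192e-01  2.24474939e-01]
```

View pics/wrist8.png

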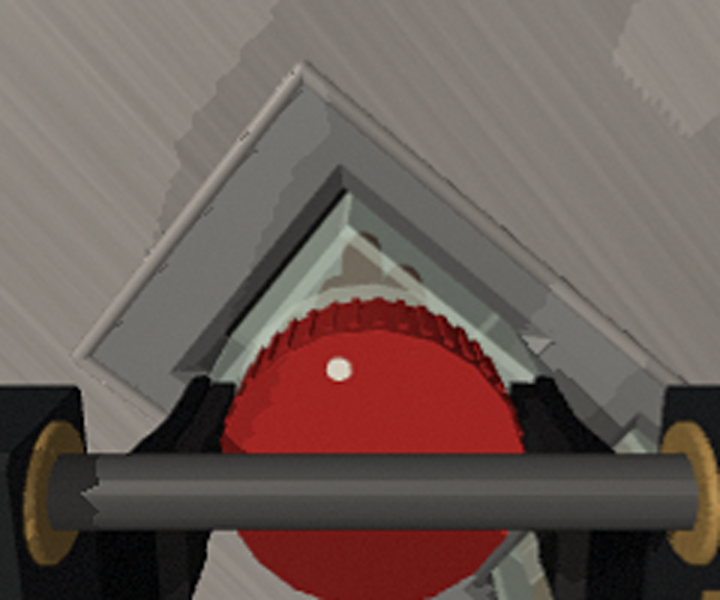

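{"method": "step_arm", "body": {
  "slide": [
    [0,0,-0.1],
    [0,0,-0.1],
    [0,0,-0.1],
    [0,0,-0.1],
    [0,0,-0.1],
    [0,0,-0.1],
    [0,0,-0.1],
    [0,0,-0.1],
    [0,0,-0.1],
    [0,0,0],
    [0,0,0]
  ],
  "twist": [-5,-5,-5,-5,-5,-5,-5,-5,-5,0,0]
}}

```text
time: 12.55
position: [0.5457, -0.1656, 0.1142]
tool_rot: [0.682, 0.731, 0.0, 0.001]
ft_force: [0.1, -0.0, 4.9]
grip_width: 0.0585
```

```bash
python3 - <<'E'
from rig import robot
from h import *
o=robot.get_obs();print(o["position"],o["ft_force"],o["moment"],o["q"])
for n in("wrist","scene"):
    c=robot.camera(n); np.savez(f"{n}9.npz",**c)
    a=c["color"][90:290,130:370] if n=="wrist" else c["color"][110:190,180:280]
    f=3 if n=="wrist" else 7
    cv2.imwrite(f"pics/{n}9.png",cv2.resize(a,None,fx=f,fy=f,interpolation=cv2.INTER_CUBIC))
E
```

```text
[ 0.54570033 -0.16561398  0.11424953] [ 0.05007222 -0.00789107  4.89683237] [ 0.08553608 -0.030212    0.05074461] [-4.90534929e-01  6.27418429e-01  1.67926521e+00 -3.14459382e-05
  8.33418319e-01 -5.59446458e-01]
```

View pics/wrist9.png

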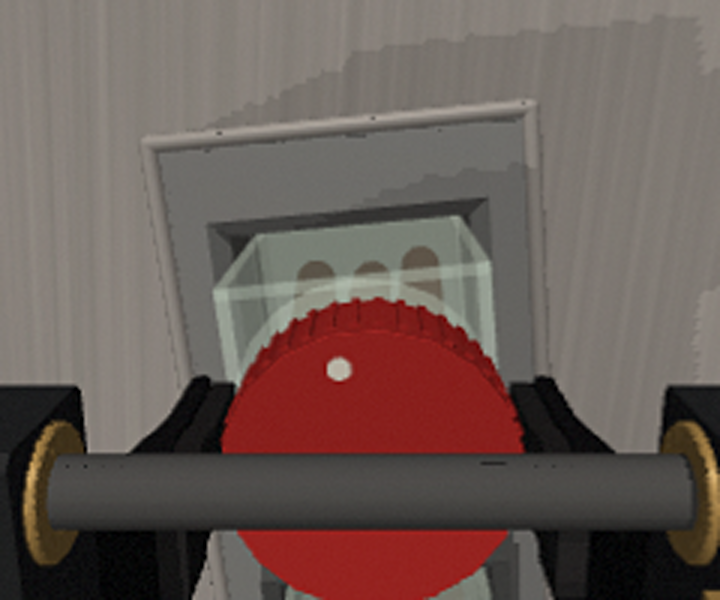

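View pics/scene9.png

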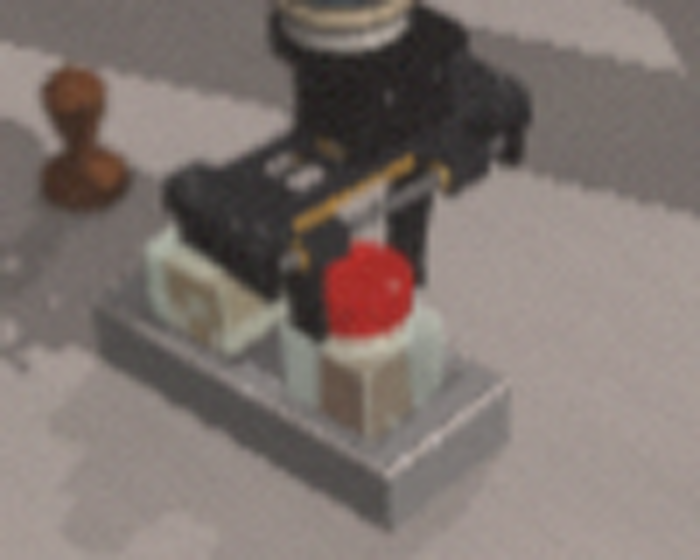

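{"method": "step_arm", "body": {
  "slide": [
    [0,0,-1],
    [0,0,-1],
    [0,0,-1],
    [0,0,-1],
    [0,0,0],
    [0,0,0]
  ],
  "twist": [0,0,0,0,0,0]
}}

```text
time: 13.15
position: [0.545, -0.1654, 0.1175]
tool_rot: [0.681, 0.732, -0.0, -0.0]
ft_force: [-0.7, 0.8, -0.0]
grip_width: 0.0586
```

```bash
python3 - <<'E'
from rig import robot
from h import *
o=robot.get_obs();print(o["position"],o["ft_force"],o["moment"])
c=robot.camera("wrist"); np.savez("wrist10.npz",**c)
cv2.imwrite("pics/wrist10.png",cv2.resize(c["color"][90:290,130:370],None,fx=3,fy=3,interpolation=cv2.INTER_CUBIC))
E
```

```text
[ 0.54502341 -0.16536127  0.11749353] [-0.67182912  0.75894507 -0.03098791] [ 0.00502732 -0.11449866 -0.00389272]
```

View pics/wrist10.png

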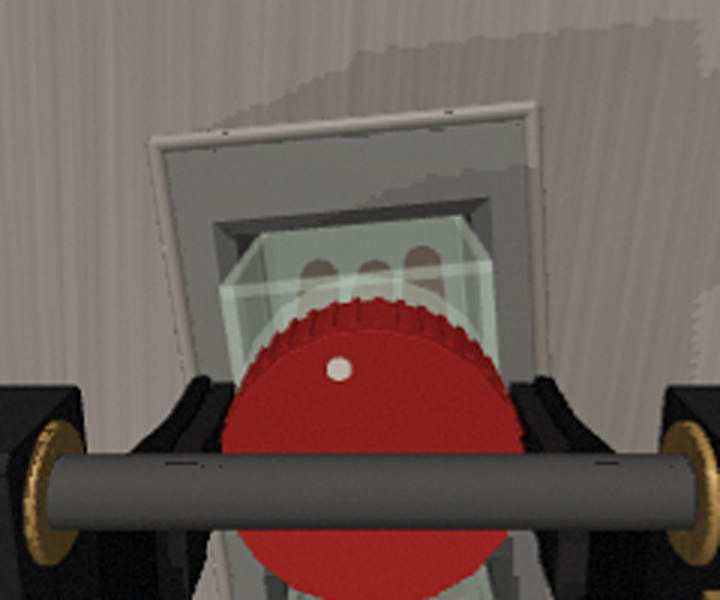

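{"method": "step_arm", "body": {
  "slide": [
    [0,0,-2],
    [0,0,-3],
    [0,0,-3],
    [0,0,-3],
    [0,0,-3],
    [0,0,-4],
    [0,0,-4],
    [0,0,-4],
    [0,0,-4],
    [0,0,-3],
    [0,0,0],
    [0,0,0],
    [0,0,0],
    [0,0,0]
  ],
  "twist": [0,0,0,0,0,0,0,0,0,0,0,0,0,0]
}}

```text
time: 14.37
position: [0.545, -0.1653, 0.1505]
tool_rot: [0.681, 0.732, -0.0, -0.0]
ft_force: [-0.1, -0.4, -0.5]
grip_width: 0.0585
```

```bash
python3 - <<'E'
from rig import robot
from h import *
o=robot.get_obs();print(o["position"],o["ft_force"],o["moment"],o["joint_velocities"],o["grip_width"])
for n in("wrist","scene","top"):
    c=robot.camera(n); np.savez(f"{n}11.npz",**c)
    if n=="top": cv2.imwrite("pics/top11.png",c["color"]);continue
    a=c["color"][90:290,130:370] if n=="wrist" else c["color"][110:190,180:280]
    f=3 if n=="wrist" else 7
    cv2.imwrite(f"pics/{n}11.png",cv2.resize(a,None,fx=f,fy=f,interpolation=cv2.INTER_CUBIC))
E
```

```text
[ 0.54500501 -0.16533019  0.15050823] [-0.14148676 -0.44800778 -0.47757897] [-0.03935176 -0.10991233  0.00703092] [ 0.0011682   0.00242332  0.00203888 -0.00074402 -0.00024443 -0.00026319] 0.058480329278303475
```

View pics/wrist11.png

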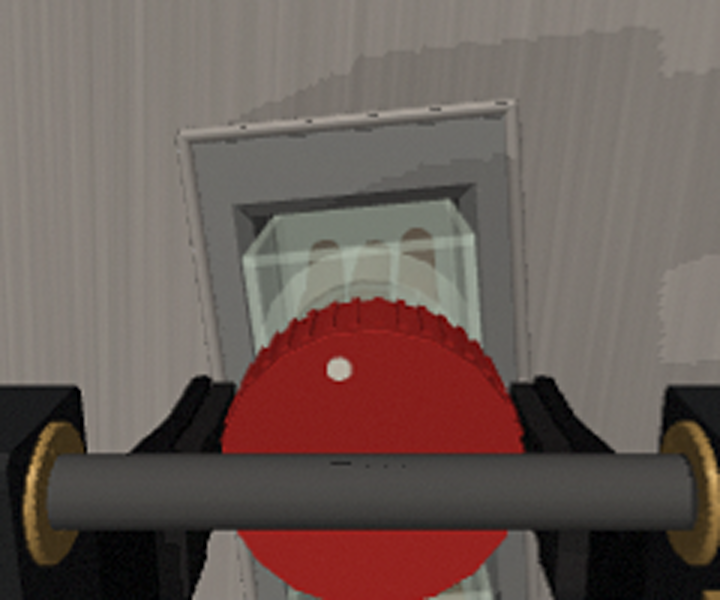

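View pics/scene11.png

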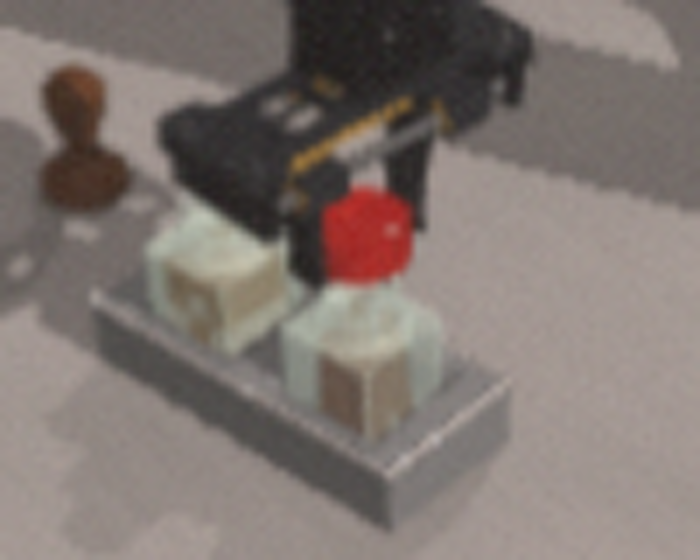

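View pics/top11.png

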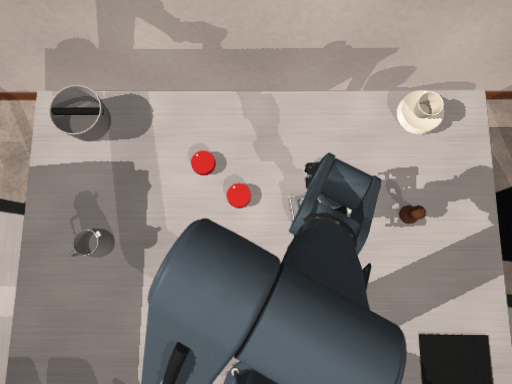

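Lid is off and held level. The jar stands in the well with its pose unchanged, and the bystanders have not moved. I'm handing in.

```bash
python3 - <<'E'
from rig import robot
print(robot.hand_in()); o=robot.get_obs(); print(o["time"],o["position"],o["grip_width"])
E
```

```text
the job is handed in; nothing more can be done
None
the job is handed in; nothing more can be done
```

I carried the jar by its lid and lowered it into the empty well. I then unscrewed the lid 75° anticlockwise without re-gripping, lifted it straight up about 37 mm above its screwed-on height, and handed in while still holding it. No verdict was reported.

**Jar in the well:** the fingers stopped at a height of 0.1135 m, where 0.1138 m was expected with the jar on the floor. In the last pictures it is standing upright in the well. When it first touched the floor I read a moment of about 0.4 N m, so it was probably pressing on one edge; that was down to about 0.1 N m after the turn.

**Lid:** I estimate it started at about 0.44 rad and ended at about 1.75 rad, past the 1.4 rad release point and short of the 2.5 rad limit. By the measured heights its lower edge is about 20 mm above the rim. The wrist force was about 0.5 N, which is just the lid's own weight, so it touches nothing else.

**Bystanders:** the pitcher and tamper look unmoved in the top view. The sugar jar was partly hidden by the arm there, but looks unmoved in the scene view.

**Disagreement:** the top and wrist cameras put the well about 5 mm apart in y. I followed the wrist camera, and the jar went in with no sideways force worth noting.

The last move finished at 14.4 s of the 48 s allowed.

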